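Open the slide-lid casting mould and demould the test bar

ROBOT

A 7-joint arm with a two-finger parallel gripper is mounted at the origin on a cart in front of the work surface, level with it; the furniture and walls round the work are solid. World frame = base frame: x ahead of the robot, y to its left, z up, the work surface at z = 0. Lengths are in m, angles in degrees, forces in N, time in s.
With the tool pointing down it reaches from about 0.425 to 0.875 m from the base axis. Payload 4.7 kg.
Tool frame: the origin (TCP) lies at the very end of the fingers, on their centre line; the grasp point (between the pads) lies 19 mm behind it; z points along the fingers, y is the line along which they close (so a half turn about z gives the same grasp; the last joint's range is limited). The gripper opens to 87 mm and grips with 3 to 60 N. Pads are 19 mm wide; open, the fingers measure 117 mm over their backs; the gripper's body (75 mm by 190 mm) begins 51 mm behind the grasp point.
Start: joints at [67.787, 18.392, -4.016, 83.108, 1.295, 78.541, -3.26], TCP at [0.254, -0.598, 0.223] pointing down, gripper open.
Joint ranges: [-163.93, 163.93], [-17.29, 119.83], [-79.2, 71.16], [3.27, 140.29], [-89.18, 269.18], [5.43, 117.66], [-154.24, 154.24]. Speed limits (degrees/s): [147.25, 147.25, 180, 180, 180, 180, 180].

INTERFACE

Orientations are given as [roll, pitch, yaw] about the fixed x, y, z axes, in that order (R = Rz(yaw) Ry(pitch) Rx(roll)).
In Python, from cell import get_obs, read_camera, sign_off, silhouettes gives the robot as it stands.
- The arm moves only by the tool play_rows, never from a script. Its argument "steps" is a list that holds one entry, the list of rows, each a list of 7 numbers: the shift along the tool's x, y, z in m, then the turn, a rotation vector about the tool's x, y, z in rad, then the finger opening in m, from 0 to 0.087. A call has 1 to 12 rows; each row shifts and turns the commanded pose from where the row before left it, along the tool's axes as they then stand; what a row does not reach is not made up. A row lasts 1/10 s, in which the tool goes at most 50 mm and 8.59 degrees, less where a joint would pass 70% of its speed; a pose out of reach is approached as far as the arm can. A call is refused whole if a number of a shift passes 0.05 or a number of a turn 0.15, either way. A call with a gripper value outside its range is refused whole. The fingers move at their own pace and stop on an object; "force" is the grip in N (left out, the last holds). Time passes only in rows, so rows that do not move let the fingers close. It gives the time, the measured TCP pose, the force, the opening and the grip force at its end, in the units of the state.
- get_obs(): the state, without advancing time (a new reading comes with each control period).
- read_camera(name): name is "scene" or "top" or "wrist"; returns a dict with "frame" (384x512x3 uint8, red, green, blue), "intrinsics" (3x3 intrinsics, pixels), "view" (4x4, takes a point from world to camera coordinates). Camera axes: x right, y up, looking along -z (the intrinsics and any distortion apply to the point x, -y, -z); pixel columns grow to the right and rows downward; lengths in m; the calibration is good to about 2 mm. A picture is of the moment at which its call begins. There is no depth.
- sign_off(): hands the job in; it is judged then, once.
Trained networks look in the newest picture that a camera, given by its name, has taken for a name from the list of things; names that differ only in an ending like _2 or _b are one class to them, and where a whole thing is asked for, a point or a joint stands for the part that bears it (a point fixed in the world has none). Each returns a list of dicts, best first, with "p" (0 to 1); they miss things now and then, are a little off and sometimes report something else, mostly with a low value. They report only what shows in the picture. A call takes as long as a camera call.
- silhouettes(camera, name): "pixels" (384x512 bool, what is visible of it) and "extent" ([left, top, right, bottom] in pixels, round what is visible of it).
The state is a dict: "time_s": time; "qpos": joint angles; "joint_velocities": joint speeds; "effort": joint torques, N m; "tool_pos": TCP position; "tool_rot": TCP orientation; "force": force on the tool from outside, world axes, zero at the start; "wrist_torque": the same for the moment, N m; "grip_width": finger opening in m; "grasp_force": force on a finger pad.
Only numpy, scipy, OpenCV 4.12 (cv2) and the standard library are available. Lean on these libraries where they do the work, as an engineer would, in place of code of your own. Each camera call takes 0.05 s, during which the arm holds its last target. There are 200 camera calls.

TASK

The cast test bar is ready to come out of its mould. Pull the sliding steel lid off the mould against its spring catches, set the lid down right way up on the bench clear of the mould, then lift the bar out and lay it flat and lengthwise in the shallow steel tray. Set things down rather than dropping them, and leave the beaker, the amber bottle, the vial and the small crucible as they stand.

Things in the scene. Friction and masses are not known exactly. Their poses are not given: they have to be found in the camera images.
- mould: Lower half of the mould, bare aluminium, screwed to the bench. Origin: at bench level under the middle of its top plate; x along the slide, z up. Foot plate 5 mm high, x -55 to +67 mm, y +-62. Top plate on a narrow stem (y +-30): x +-55, y +-40, underside z = 18, upper face z = 30 mm. At its +x end an end stop, x 55 to 67, y +-40, top z = 45 mm.
- pocket (a point): Middle of the floor of the dumbbell-shaped pocket in the mould's upper face, on the mould's vertical axis, 20 mm above the bench. The pocket is 10 mm deep and 1.5 mm wider than the bar all round. Axes as the mould's.
- catch (a point): Point on the mould's axis, z = 24 mm, level with the two spring catches: from the middle of each long edge of the top plate a sprung ball of 5.5 mm radius sticks out into a notch of the lid. It takes about 12 to 15 N along the slide to start the lid; after some 5 mm it slides easily (1 to 3 N, smooth waxed slideway).
- lid: Hollow bare steel lid over the bar, 108 (x) x 96 (y) x 74 mm high, 0.22 kg. Origin: centre of its underside, 8 mm above the bench when fitted, x as the mould's x. Its sides hook under the edges of the mould's top plate, so it cannot be lifted: it leaves only by sliding straight along the mould's -x, away from the end stop, and is free after 110 mm. It stands on its flat lower edges.
- fin (a point): Middle of the top of the lid's gripping fin, 74 mm above the lid's origin. The fin stands upright on the middle of the roof (roof top 28 mm below this point), 14 mm thick along the lid's x, 60 mm long along its y. Gussets at y = +-21 to +-27 mm reach 15 mm each way along x, up to 16 mm below this point. Axes as the lid's.
- bar: Cast plaster test bar, dumbbell-shaped in plan, about 0.11 kg: 88 mm long (x), 24 mm high (z); ends 30 mm wide (y), waist 20 mm wide over the middle 44 mm. Origin: centre of its underside. Lies loose in the mould's pocket, x along the mould's x, origin 20 mm above the bench, upper 14 mm above the mould's plate. Grip across the waist, lift straight up.
- tray: Shallow open steel tray, fixed to the bench: 130 mm long (its x) x 92 mm wide (its y) x 12 mm high, walls and floor 4 mm. Origin: centre of its underside, on the bench; x lengthwise.
- beaker: Empty glass beaker, 53 mm across, 66 mm high, a bystander. Origin: centre of its underside.
- amber_bottle: Amber dropper bottle, 45 mm across, 100 mm high, a bystander. Origin: centre of its underside.
- vial: Sample vial with screw cap, 28 mm across, 62 mm high, a bystander. Origin: centre of its underside.
- crucible: Small porcelain crucible, 36 mm across, 30 mm high, a bystander. Origin: centre of its underside.
- tube_furnace_blue: Tall blue tube furnace on the bench between the mould and the tray, a solid fixed obstacle 389 mm high. Origin: centre of its underside; its latch and front reach to 190 mm towards the robot (-x) of the origin, its sides to 215 mm either way (y). Keep the arm and gripper in front of it (nearer the robot) when passing.

How it is judged (in metres and radians):
On the way, in this order (a step that is already met when the one before it is completed fails the run):
1. the lid is pulled right off the mould while the bar stays in its pocket (horizontal distance between lid and mould above 0.11 m and z of bar in the frame of mould below 0.024 m), for 0.1 s.
2. the lid stands on the bench, right way up, clear of the mould and released (height (world z) of lid below 0.004 m and angle between lid's own z axis and vertical below 0.1 rad and horizontal distance between lid and mould above 0.105 m and linear speed of lid below 0.03 m/s and contact force between lid and the fingers below 0.1 N), for 0.2 s.
3. the bar is lifted clear of the pocket in the gripper (z of bar in the frame of mould above 0.034 m and contact force between bar and the fingers above 0.3 N), for 0.1 s.
At the end, for the whole second after the job is handed in: The bar lies flat on the tray's floor (within 4 mm of it), within 40 mm of its middle and within 20 degrees of lengthwise; the lid stands right way up on the bench, its middle more than 105 mm from the mould's; both released and at rest (horizontal distance between bar and tray below 0.04 m and z of bar in the frame of tray below 0.008 m and angle between each of bar, lid's own z axis and vertical below 0.1 rad and angle between the x axis of bar and the x axis of tray, either way round below 0.35 rad and linear speed of each of bar, lid below 0.02 m/s and height (world z) of lid below 0.004 m and horizontal distance between lid and mould above 0.105 m); the robot touches nothing.
It fails at once if the bar is dropped or thrown (faster than 0.5 m/s with no finger on it) (linear speed of bar above 0.5 m/s and contact force between bar and the fingers below 0.05 N).
It fails at once if the lid is dropped or thrown (faster than 0.6 m/s with no finger on it) (linear speed of lid above 0.6 m/s and contact force between lid and the fingers below 0.05 N).
It fails at once if the lid or the bar is tipped over (more than 45 degrees) (angle between any of lid, bar's own z axis and vertical above 0.79 rad).
It fails at once if the beaker, amber bottle, vial or small crucible is pushed more than 30 mm or knocked over (distance of any of beaker, amber_bottle, vial, crucible from where it was at the start of the episode above 0.03 m or angle between any of beaker, amber_bottle, vial, crucible's own z axis and vertical above 0.5 rad).
It also fails if it takes over 64 s, if anything falls off the work surface, if the arm or the gripper's body presses on something with over 40 N, if the wrist force passes 120 N, or if a joint passes its speed limit or range.

## Working session

There is one attempt and no reset: what is moved stays moved. The work goes in short steps, Python scripts to look and compute and a tool call to move; the robot and the scene stay as the last step left them, time stands still between calls to the robot, and variables do not carry over. Pictures are saved under pics/ and viewed, at most 10 in all, crops included, and the job is handed in when it is done.

Besides the shell and the picture viewer there is one more tool, called by a JSON object that holds its "fn" and its "kwargs". play_rows: Moves the arm, as the interface text tells. Its arguments: {"type":"object","properties":{"steps":{"type":"array","items":{"type":"array","items":{"type":"array","items":{"type":"number"}}}},"force":{"type":"number"}},"required":["steps"]}

```bash
mkdir -p pics; ls
python3 - <<'E'
from cell import *
import cv2,numpy as np
o=get_obs();print({k:np.round(v,3).tolist() for k,v in o.items()})
for c in ["scene","top"]:
    r=read_camera(c);cv2.imwrite(f"pics/{c}0.png",r["frame"][:,:,::-1])
    print(c,np.round(r["intrinsics"],1).tolist(),np.round(r["view"],3).tolist())
    for n in ["mould","lid","tray","beaker","amber_bottle","vial","crucible","tube_furnace_blue"]:
        for d in silhouettes(c,n)[:2]: 
            m=d["pixels"];ys,xs=np.nonzero(m)
            print(n,round(d["p"],2),d["extent"],round(xs.mean(),1),round(ys.mean(),1))
E
```

```text
pics
{'time_s': 0.0, 'qpos': [67.789, 18.44, -4.017, 83.176, 1.294, 78.54, -3.258], 'joint_velocities': [-0.019, -0.056, -0.093, -0.053, 0.025, -0.033, 0.011], 'effort': [-0.0, -49.128, -0.404, -31.253, -0.064, 0.044, 0.0], 'tool_pos': [0.254, -0.598, 0.221], 'tool_rot': [-179.889, 0.004, 23.024], 'force': [-0.312, 0.365, 0.263], 'wrist_torque': [-0.024, -0.0, 0.019], 'grasp_force': 0.0, 'grip_width': 0.087}
scene [[372.4, 0.0, 251.0], [0.0, 372.4, 184.0], [0.0, 0.0, 1.0]] [[-0.635, -0.773, -0.001, 0.293], [0.319, -0.264, 0.91, -0.264], [-0.704, 0.578, 0.414, -0.684], [0.0, 0.0, 0.0, 1.0]]
mould 0.67 [280.8, 180.9, 324.2, 192.3] 305.8 186.0
lid 0.62 [283.0, 162.6, 326.0, 190.9] 303.6 174.6
lid 0.42 [280.7, 180.1, 325.1, 194.8] 309.0 186.4
tray 0.7 [111.1, 277.7, 181.9, 326.7] 145.0 298.5
beaker 0.82 [327.5, 152.8, 340.2, 176.9] 331.4 163.9
amber_bottle 0.67 [328.3, 151.9, 340.8, 177.6] 331.6 164.2
amber_bottle 0.6 [249.1, 195.3, 266.1, 234.2] 260.1 216.3
vial 0.67 [274.1, 199.4, 284.9, 220.0] 280.4 208.6
tube_furnace_blue 0.65 [279.4, 178.8, 328.3, 193.3] 306.3 186.4
top [[360.8, 0.0, 255.3], [0.0, 360.8, 187.8], [0.0, 0.0, 1.0]] [[0.093, -0.996, -0.002, -0.096], [0.966, 0.09, 0.243, -0.536], [-0.242, -0.024, 0.97, -1.045], [0.0, 0.0, 0.0, 1.0]]
mould 0.81 [316.3, 170.9, 358.1, 215.5] 333.8 187.6
lid 0.84 [321.7, 174.8, 362.6, 212.8] 342.5 190.8
tray 0.55 [104.8, 208.8, 150.3, 249.5] 129.7 230.6
beaker 0.77 [376.8, 179.8, 400.6, 205.3] 389.0 193.2
beaker 0.73 [323.0, 170.0, 361.4, 210.5] 342.8 190.8
amber_bottle 0.7 [233.5, 214.6, 249.8, 230.6] 240.3 223.1
vial 0.63 [265.6, 218.3, 273.3, 225.6] 268.1 221.8
```

Run:
```python
import cv2
a=cv2.imread("pics/top0.png");cv2.imwrite("pics/top0z.png",cv2.resize(a[130:280,90:430],(800,353),interpolation=cv2.INTER_CUBIC))
```

```text
(no output)
```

View pics/top0z.png

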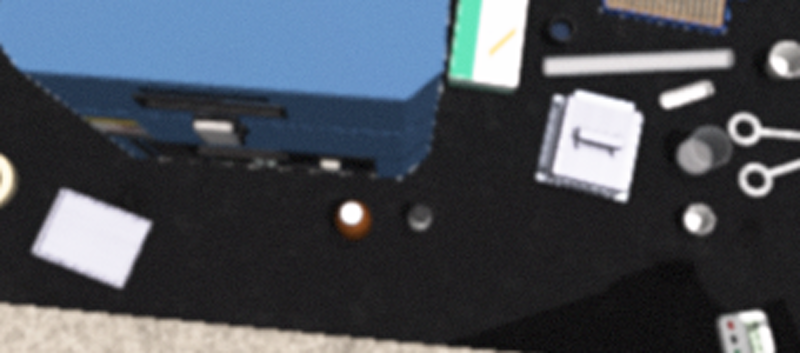

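View pics/scene0.png

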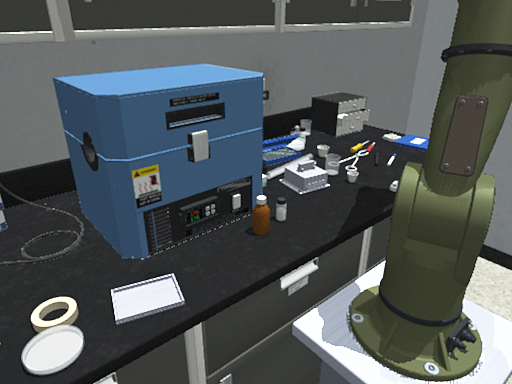

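The top picture shows the lid at full-frame px (343,191), with the fin running roughly along image-horizontal. The tray is at (129,231), the bottle at (240,222) and the vial at (268,222), with the crucible at (387,223) and beaker at (389,193). The mould's end stop seems to be on the far side from the robot.

```bash
cat > h.py <<'E'
from cell import *
import numpy as np,cv2
from scipy.spatial.transform import Rotation as Ro
def ray(r,u,v,z):
    K=np.array(r["intrinsics"]);V=np.array(r["view"])
    d=np.linalg.inv(K)@[u,v,1];d=V[:3,:3].T@(d*[1,-1,-1]);c=-V[:3,:3].T@V[:3,3]
    return c+d*(z-c[2])/d[2]
def proj(r,p):
    K=np.array(r["intrinsics"]);V=np.array(r["view"])
    q=(V[:3,:3]@np.array(p).T).T+V[:3,3];q=q*[1,-1,-1];q=q@K.T
    return q[:,:2]/q[:,2:]
def rel(o,p,yaw):
    """remaining shift in current tool axes, and yaw turn about tool z in rad"""
    R=Ro.from_euler('xyz',o["tool_rot"],degrees=True)
    T=Ro.from_euler('xyz',[180,0,yaw],degrees=True)
    return np.round(R.inv().apply(np.array(p)-o["tool_pos"]),4),np.round((R.inv()*T).as_rotvec(),4)
E
python3 - <<'E'
from h import *
r=read_camera("top")
f=lambda u,v:(90+(u+.5)/2.353-.5,130+(v+.5)/2.353-.5)
for n,u,v,z in [("finL",573,137,.08),("finR",619,153,.08),("fin",596,145,.08),("tray1",65,188,.012),("tray2",152,222,.012),("tray3",123,289,.012),("tray4",32,252,.012),("bottle",352,212,.1),("vial",420,212,.062),("cruc",700,217,.03),("beak",690,155,.066),
 ("lid rightbot",625,200,.0),("lid lefbot",537,182,.005),("mould top-left",556,92,.005),("top",635,100,.045),("furn",160,158,0),("furn2",395,180,0)]:
    print(n,ray(r,*f(u,v),z).round(3))
E
```

```text
finL [ 0.561 -0.282  0.08 ]
finR [ 0.545 -0.342  0.08 ]
fin [ 0.553 -0.312  0.08 ]
tray1 [0.444 0.387 0.012]
tray2 [0.409 0.262 0.012]
tray3 [0.318 0.285 0.012]
tray4 [0.354 0.414 0.012]
bottle [ 0.434 -0.009  0.1  ]
vial [ 0.448 -0.094  0.062]
cruc [ 0.481 -0.464  0.03 ]
beak [ 0.554 -0.438  0.066]
lid rightbot [ 0.5   -0.372  0.   ]
lid lefbot [ 0.513 -0.251  0.005]
mould top-left [ 0.644 -0.271  0.005]
top [ 0.629 -0.37   0.045]
furn [0.499 0.269 0.   ]
furn2 [ 0.499 -0.058  0.   ]
```

{"fn": "play_rows", "kwargs": {"steps": [[[0,0,0,0,0,-0.142,0.087],[0,0,0,0,0,-0.142,0.087],[0,0,0,0,0,-0.142,0.087],[0,0,0,0,0,-0.142,0.087],[0,0,0,0,0,-0.142,0.087],[0,0,0,0,0,-0.142,0.087],[0,0,0,0,0,-0.142,0.087]]]}}

```text
time_s: 1.65
tool_pos: [0.2542, -0.5983, 0.2226]
tool_rot: [180.0, 0.0, 80.3]
force: [-0.4, 0.3, -0.0]
grip_width: 0.0873
grasp_force: 0.0
```

{"fn": "play_rows", "kwargs": {"steps": [[[0.031,0.023,0,0,0,0,0.087],[0.031,0.023,0,0,0,0,0.087],[0.031,0.023,0,0,0,0,0.087],[0.031,0.023,0,0,0,0,0.087],[0.031,0.023,0,0,0,0,0.087],[0.031,0.023,0,0,0,0,0.087],[0.031,0.023,0,0,0,0,0.087],[0.031,0.023,0,0,0,0,0.087],[0.031,0.023,0,0,0,0,0.087],[0.031,0.023,0,0,0,0,0.087],[0,0,0,0,0,0,0.087],[0,0,0,0,0,0,0.087]]]}}

```text
time_s: 2.85
tool_pos: [0.5354, -0.3319, 0.2225]
tool_rot: [-180.0, 0.0, 80.1]
force: [0.4, -1.7, 1.0]
grip_width: 0.087
grasp_force: 0.0
```

Run:
```python
from h import *
o=get_obs();print(o["tool_pos"],o["tool_rot"],o["qpos"])
r=read_camera("wrist");cv2.imwrite("pics/w1.png",r["frame"][:,:,::-1])
np.savez("w1.npz",K=r["intrinsics"],V=r["view"])
```

```text
[ 0.53536651 -0.33192316  0.22249227] [-1.79992765e+02  4.87391321e-03  8.01319805e+01] [ 48.09997054  17.47612085 -23.32089362  85.56922085   6.97782011
  78.3950895   14.46835844]
```

View pics/w1.png

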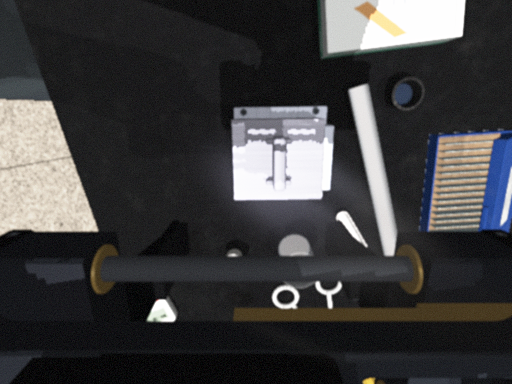

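The wrist picture shows the lid at px (233–323, 120–200), the fin at about (279,140–190), and the end stop on the right at (330,160), which is the far side. So the slide runs back towards the robot. Next I'll zoom in and calculate.

Run:
```python
import cv2
a=cv2.imread("pics/w1.png");cv2.imwrite("pics/w1z.png",cv2.resize(a[95:215,215:355],(700,600),interpolation=cv2.INTER_CUBIC))
```

```text
(no output)
```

View pics/w1z.png

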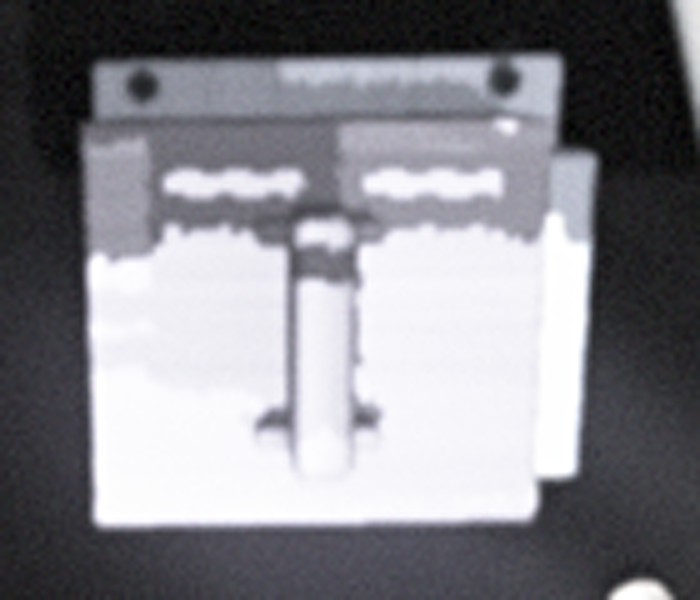

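```bash
cat > fit1.py <<'E'
from h import *
from scipy.optimize import least_squares
d=np.load("w1.npz");r={"intrinsics":d["K"],"view":d["V"]}
V=d["V"];print("cam",(-V[:3,:3].T@V[:3,3]).round(3),"axis",(-V[2,:3]).round(3))
uv=np.array([(95,62),(562,57),(597,153),(577,478)])/5+[215,95]
P=np.array([(-55,62,5),(67,62,5),(67,40,45),(67,-40,45)])/1e3
tf=lambda p,P:Ro.from_euler('z',p[2]).apply(P)+[p[0],p[1],0]
s=least_squares(lambda p:(proj(r,tf(p,P))-uv).ravel(),[.56,-.312,-.15])
print(s.x[:2].round(4),np.degrees(s.x[2]).round(2),s.fun.reshape(-1,2).round(1).tolist())
Q=np.array([(0,30,82),(0,-30,82),(7,-30,82),(-7,-30,82),(-54,-48,54),(54,-48,54),(-54,48,54),(54,48,54),(-54,48,8)])/1e3
print(((proj(r,tf(s.x,Q))-[215,95])*5).round().tolist())
print(rel(get_obs(),[*s.x[:2],.16],90+np.degrees(s.x[2])))
E
python3 fit1.py
```

```text
cam [ 0.549 -0.255  0.383] axis [-0.049 -0.279 -0.959]
[ 0.5631 -0.3188] -9.17 [[-0.7, -0.0], [0.3, -0.1], [0.4, 0.0], [0.0, 0.2]]
[[326.0, 215.0], [323.0, 486.0], [354.0, 485.0], [292.0, 486.0], [95.0, 525.0], [531.0, 521.0], [81.0, 125.0], [555.0, 120.0], [96.0, 118.0]]
(array([0.0196, 0.0259, 0.0624]), array([-0.0006,  0.0008, -0.0151]))
```

The fit agrees to within a pixel: mould at (0.563, −0.319), yaw −9.2°. Next I'll go over the fin and descend.

{"fn": "play_rows", "kwargs": {"steps": [[[0.01,0.013,0.02,0,0,-0.015,0.087],[0.01,0.013,0.02,0,0,0,0.087],[0,0,0.02,0,0,0,0.05],[0,0,0.02,0,0,0,0.05],[0,0,0.02,0,0,0,0.05],[0,0,0.02,0,0,0,0.05],[0,0,0.02,0,0,0,0.05],[0,0,0.012,0,0,0,0.05],[0,0,0.01,0,0,0,0.05],[0,0,0,0,0,0,0.05],[0,0,0,0,0,0,0.05]]]}}

```text
time_s: 4.0
tool_pos: [0.5638, -0.3182, 0.0611]
tool_rot: [180.0, 0.0, 80.8]
force: [0.1, 0.3, -0.2]
grip_width: 0.0502
grasp_force: 0.0
```

{"fn": "play_rows", "kwargs": {"steps": [[[0,0,0,0,0,0,0.0],[0,0,0,0,0,0,0.0],[0,0,0,0,0,0,0.0],[0,0,0,0,0,0,0.0],[0,0,0,0,0,0,0.0],[0,0,0,0,0,0,0.0],[0,0,0,0,0,0,0.0],[0,0,0,0,0,0,0.0]]], "force": 40}}

```text
time_s: 4.8
tool_pos: [0.5636, -0.3177, 0.0607]
tool_rot: [180.0, 0.0, 80.8]
force: [-0.5, 0.4, 1.2]
grip_width: 0.014
grasp_force: 40.0
```

The fin is gripped at 14 mm. Pull along the mould's −x (tool −y).

{"fn": "play_rows", "kwargs": {"steps": [[[0,-0.002,0,0,0,0,0.0],[0,-0.002,0,0,0,0,0.0],[0,-0.002,0,0,0,0,0.0],[0,-0.002,0,0,0,0,0.0],[0,-0.003,0,0,0,0,0.0],[0,-0.003,0,0,0,0,0.0],[0,-0.003,0,0,0,0,0.0],[0,-0.003,0,0,0,0,0.0]]], "force": 50}}

```text
time_s: 5.6
tool_pos: [0.5484, -0.3145, 0.0612]
tool_rot: [179.5, 0.0, 80.9]
force: [4.4, -1.3, -1.4]
grip_width: 0.0136
grasp_force: 50.3
```

{"fn": "play_rows", "kwargs": {"steps": [[[0,-0.008,0,0,0,0,0.0],[0,-0.008,0,0,0,0,0.0],[0,-0.008,0,0,0,0,0.0],[0,-0.008,0,0,0,0,0.0],[0,-0.008,0,0,0,0,0.0],[0,-0.008,0,0,0,0,0.0],[0,-0.008,0,0,0,0,0.0],[0,-0.008,0,0,0,0,0.0],[0,0,0,0,0,0,0.0]]]}}

```text
time_s: 6.5
tool_pos: [0.4791, -0.3043, 0.0606]
tool_rot: [-179.9, 0.0, 80.8]
force: [-0.9, -0.2, -0.6]
grip_width: 0.014
grasp_force: 50.0
```

{"fn": "play_rows", "kwargs": {"steps": [[[0,-0.008,0,0,0,0,0.0],[0,-0.008,0,0,0,0,0.0],[0,-0.006,0,0,0,0,0.0],[0,-0.006,0,0,0,0,0.0],[0,-0.006,0,0,0,0,0.0],[0,-0.006,0,0,0,0,0.0],[0,-0.006,0,0,0,0,0.0],[0,-0.006,0,0,0,0,0.0],[0,-0.005,0,0,0,0,0.0],[0,0,0,0,0,0,0.0],[0,0,0,0,0,0,0.0]]]}}

```text
time_s: 7.6
tool_pos: [0.4245, -0.2953, 0.0607]
tool_rot: [180.0, 0.0, 80.8]
force: [0.2, 0.1, -2.5]
grip_width: 0.0136
grasp_force: 50.0
```

Run:
```python
from h import *
o=get_obs();print(o["tool_pos"],o["tool_rot"],o["force"])
r=read_camera("top");a=r["frame"][130:280,230:430,::-1];b=read_camera("scene")["frame"][140:240,230:400,::-1]
cv2.imwrite("pics/p2.png",np.hstack([cv2.resize(a,(400,300)),cv2.resize(b,(400,300))]))
```

```text
[ 0.4245219  -0.29530868  0.06069107] [1.79974061e+02 1.67886316e-02 8.08242682e+01] [ 0.18197801  0.14678509 -2.49329556]
```

View pics/p2.png

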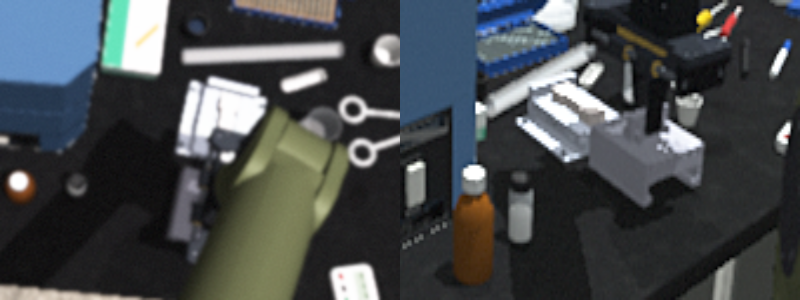

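The lid is off, hanging level in the gripper with its weight showing at about 2.5 N, and the bar is still in the mould. Lower 8 mm.

{"fn": "play_rows", "kwargs": {"steps": [[[0,0,0.002,0,0,0,0.0],[0,0,0.002,0,0,0,0.0],[0,0,0.002,0,0,0,0.0],[0,0,0.001,0,0,0,0.0],[0,0,0.0005,0,0,0,0.0],[0,0,0,0,0,0,0.0],[0,0,0,0,0,0,0.0]]]}}

```text
time_s: 8.4
tool_pos: [0.4244, -0.2952, 0.0531]
tool_rot: [180.0, 0.0, 80.8]
force: [0.1, 0.0, -2.7]
grip_width: 0.0141
grasp_force: 50.0
```

{"fn": "play_rows", "kwargs": {"steps": [[[0,0,0.0005,0,0,0,0.0],[0,0,0.0005,0,0,0,0.0],[0,0,0,0,0,0,0.0],[0,0,0,0,0,0,0.0]]]}}

```text
time_s: 8.8
tool_pos: [0.4245, -0.2953, 0.0526]
tool_rot: [180.0, 0.0, 80.8]
force: [-2.2, 1.5, 4.2]
grip_width: 0.0138
grasp_force: 50.0
```

Contact with the bench. Release gently and rise.

{"fn": "play_rows", "kwargs": {"steps": [[[0,0,0,0,0,0,0.03],[0,0,0,0,0,0,0.05],[0,0,0,0,0,0,0.05],[0,0,0,0,0,0,0.05],[0,0,0,0,0,0,0.05],[0,0,-0.01,0,0,0,0.05],[0,0,-0.03,0,0,0,0.05],[0,0,-0.04,0,0,0,0.05],[0,0,-0.04,0,0,0,0.05],[0,0,-0.04,0,0,0,0.05]]], "force": 30}}

```text
time_s: 9.8
tool_pos: [0.4244, -0.295, 0.2145]
tool_rot: [180.0, 0.0, 80.8]
force: [0.3, -0.9, -0.9]
grip_width: 0.0499
grasp_force: 0.0
```

{"fn": "play_rows", "kwargs": {"steps": [[[0,0,0,0,0,0.142,0.087],[0,0,0,0,0,0.142,0.087],[0,0,0,0,0,0.142,0.087],[0,0,0,0,0,0.142,0.087],[0,0,0,0,0,0.142,0.087],[0,0,0,0,0,0.142,0.087],[0,0,0,0,0,0.142,0.087],[0,0,0,0,0,0.142,0.087],[0,0,0,0,0,0.142,0.087],[0,0,0,0,0,0.142,0.087],[0,0,0,0,0,0.15,0.087],[0,0,0,0,0,0,0.087]]]}}

```text
time_s: 11.0
tool_pos: [0.4245, -0.2952, 0.2128]
tool_rot: [180.0, -0.0, -9.1]
force: [0.0, 0.2, 0.2]
grip_width: 0.087
grasp_force: 0.0
```

{"fn": "play_rows", "kwargs": {"steps": [[[0.03,0,0,0,0,0,0.087],[0.03,0,0,0,0,0,0.087],[0.03,0,0,0,0,0,0.087],[0.03,0,0,0,0,0,0.087],[0.021,0.0015,0,0,0,0,0.087],[0,0,0,0,0,0,0.087],[0,0,0,0,0,0,0.087]]]}}

```text
time_s: 11.7
tool_pos: [0.5631, -0.3188, 0.2119]
tool_rot: [-180.0, 0.1, -9.0]
force: [0.5, 0.3, 0.3]
grip_width: 0.0873
grasp_force: 0.0
```

Run:
```python
from h import *
o=get_obs();print(o["tool_pos"],o["tool_rot"],o["qpos"].round(1))
r=read_camera("wrist");np.savez("w2.npz",K=r["intrinsics"],V=r["view"])
tf=lambda P:Ro.from_euler('z',-9.17,degrees=True).apply(np.array(P)/1e3)+[.5631,-.3188,0]
cv2.imwrite("pics/w2raw.png",r["frame"][:,:,::-1])
a=cv2.resize(r["frame"][:,:,::-1],None,fx=1.5,fy=1.5,interpolation=cv2.INTER_CUBIC)
for s in ([(-44,-15,44),(-44,15,44),(-22,10,44),(22,10,44),(44,15,44),(44,-15,44),(22,-10,44),(-22,-10,44)],):
    cv2.polylines(a,[((proj(r,tf(s))+.5)*1.5).astype(np.int32)],True,(0,0,255))
cv2.imwrite("pics/w2.png",a)
```

```text
[ 0.56312248 -0.31877136  0.21187068] [-1.79974674e+02  5.42361003e-02 -8.96597232e+00] [ 44.8  19.9 -22.6  83.8   7.7  78.  -77.2]
```

View pics/w2.png

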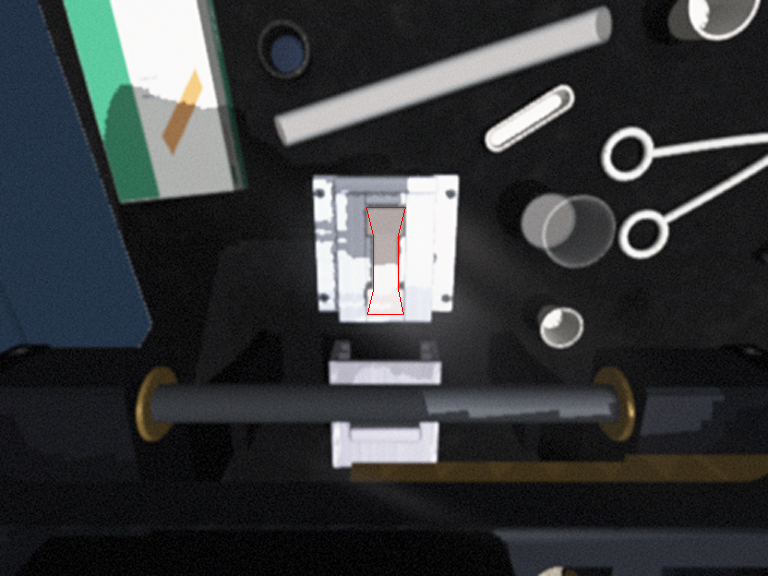

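The red model outline matches the bar at px (386,260) of the enlarged frame, and the lid stands upright, clear of the mould. Descend to grip the waist.

{"fn": "play_rows", "kwargs": {"steps": [[[0,0,0.03,0,0,0,0.05],[0,0,0.03,0,0,0,0.05],[0,0,0.03,0,0,0,0.05],[0,0,0.03,0,0,0,0.05],[0,0,0.03,0,0,0,0.05],[0,0,0.02,0,0,0,0.05],[0,0,0.006,0,0,0,0.05],[0,0,0.002,0,0,0,0.05],[0,0,0,0,0,0,0.05],[0,0,0,0,0,0,0.05]]]}}

```text
time_s: 12.75
tool_pos: [0.5643, -0.3196, 0.0358]
tool_rot: [179.9, -0.1, -9.1]
force: [-0.0, -0.4, 0.1]
grip_width: 0.0502
grasp_force: 0.0
```

{"fn": "play_rows", "kwargs": {"steps": [[[0,0,0.002,0,0,0,0.05],[0,0,0.001,0,0,0,0.05],[0,0,0,0,0,0,0.0],[0,0,0,0,0,0,0.0],[0,0,0,0,0,0,0.0],[0,0,0,0,0,0,0.0],[0,0,0,0,0,0,0.0],[0,0,0,0,0,0,0.0],[0,0,0,0,0,0,0.0]]], "force": 20}}

```text
time_s: 13.65
tool_pos: [0.5634, -0.319, 0.0311]
tool_rot: [180.0, -0.0, -9.1]
force: [0.4, 0.7, -0.1]
grip_width: 0.0194
grasp_force: 20.0
```

{"fn": "play_rows", "kwargs": {"steps": [[[0,0,-0.003,0,0,0,0.0],[0,0,-0.006,0,0,0,0.0],[0,0,-0.01,0,0,0,0.0],[0,0,-0.015,0,0,0,0.0],[0,0,-0.02,0,0,0,0.0],[0,0,-0.03,0,0,0,0.0],[0,0,-0.03,0,0,0,0.0],[0,0,-0.03,0,0,0,0.0],[0,0,-0.03,0,0,0,0.0],[0,0,-0.01,0,0,0,0.0],[0,0,0,0,0,0,0.0]]]}}

```text
time_s: 14.75
tool_pos: [0.5645, -0.3194, 0.2177]
tool_rot: [179.9, -0.2, -9.1]
force: [-0.1, -0.3, -1.5]
grip_width: 0.0195
grasp_force: 20.0
```

Run:
```python
from h import *
o=get_obs();print(o["tool_pos"],o["tool_rot"],o["qpos"].round(1),o["force"],o["grip_width"])
r=read_camera("top")
f=lambda u,v:(90+(u+.5)/2.353-.5,130+(v+.5)/2.353-.5)
for z in(0,.2,.25):print("latch",z,ray(r,*f(215,143),z).round(3), "front",ray(r,*f(390,105),z).round(3))
w=read_camera("wrist")["frame"][:,:,::-1];cv2.imwrite("pics/w3.png",w)
```

```text
[ 0.56447115 -0.31939294  0.21771183] [179.89475308  -0.24076159  -9.11707137] [ 44.8  19.6 -22.7  83.4   7.7  78.2 -77.3] [-0.12833314 -0.287825   -1.48118559] 0.019514050490994635
latch 0 [0.527 0.196 0.   ] front [ 0.605 -0.041  0.   ]
latch 0.2 [0.483 0.149 0.2  ] front [ 0.547 -0.046  0.2  ]
latch 0.25 [0.472 0.137 0.25 ] front [ 0.532 -0.048  0.25 ]
```

View pics/w3.png

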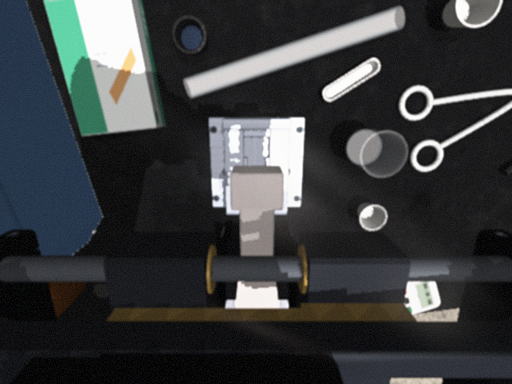

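The bar hangs level between the fingers at px (258,190). The wrist camera sits on the tool's +x side, so I'll turn the tool half round before passing, to keep it away from the furnace. First, check where the furnace front is.

Run:
```python
from h import *
d=np.load("w2.npz");r={"intrinsics":d["K"],"view":d["V"]}
for z in (0,.02,.05):print(ray(r,100,214,z).round(3),ray(r,92,230,z).round(3))
s=read_camera("scene")
for u,v in [(148,255),(240,216),(205,150),(270,190)]:  # base corners; latch
    print(u,v,[ray(s,u,v,z).round(3).tolist() for z in (0,)])
# latch height plane: intersect with x for z .2-.3
for z in (.2,.25,.3):print("latch",z,ray(s,198,158,z).round(3))
for z in (.2,.25,.3):print("latchtop",z,ray(read_camera("top"),181,187,z).round(3))
```

```text
[ 0.531 -0.088  0.   ] [ 0.509 -0.069  0.   ]
[ 0.537 -0.101  0.02 ] [ 0.516 -0.083  0.02 ]
[ 0.545 -0.121  0.05 ] [ 0.526 -0.104  0.05 ]
148 255 [[0.52, 0.271, 0.0]]
240 216 [[0.529, -0.015, 0.0]]
205 150 [[1.075, -0.251, 0.0]]
270 190 [[0.604, -0.198, 0.0]]
latch 0.2 [0.545 0.101 0.2  ]
latch 0.25 [0.428 0.171 0.25 ]
latch 0.3 [0.311 0.24  0.3  ]
latchtop 0.2 [0.493 0.151 0.2  ]
latchtop 0.25 [0.481 0.139 0.25 ]
latchtop 0.3 [0.47  0.127 0.3  ]
```

{"fn": "play_rows", "kwargs": {"steps": [[[0,0,0,0,0,-0.143,0.0],[0,0,0,0,0,-0.143,0.0],[0,0,0,0,0,-0.143,0.0],[0,0,0,0,0,-0.143,0.0],[0,0,0,0,0,-0.143,0.0],[0,0,0,0,0,-0.143,0.0],[0,0,0,0,0,-0.143,0.0],[0,0,0,0,0,-0.143,0.0],[0,0,0,0,0,-0.143,0.0],[0,0,0,0,0,-0.143,0.0],[0,0,0,0,0,-0.143,0.0],[0,0,0,0,0,-0.143,0.0]]]}}

```text
time_s: 16.25
tool_pos: [0.563, -0.3189, 0.214]
tool_rot: [-179.9, -0.1, 89.5]
force: [0.3, 0.0, -1.4]
grip_width: 0.0196
grasp_force: 20.0
```

{"fn": "play_rows", "kwargs": {"steps": [[[0,0,0,0,0,-0.143,0.0],[0,0,0,0,0,-0.143,0.0],[0,0,0,0,0,-0.143,0.0],[0,0,0,0,0,-0.143,0.0],[0,0,0,0,0,-0.143,0.0],[0,0,0,0,0,-0.143,0.0],[0,0,0,0,0,-0.143,0.0],[0,0,0,0,0,-0.143,0.0],[0,0,0,0,0,-0.143,0.0],[0,0,0,0,0,-0.143,0.0],[0,0,0,0,0,-0.143,0.0],[0,0,0,0,0,-0.143,0.0]]]}}

```text
time_s: 17.45
tool_pos: [0.563, -0.319, 0.2141]
tool_rot: [179.9, -0.1, -172.1]
force: [0.0, 0.2, -0.6]
grip_width: 0.0197
grasp_force: 20.0
```

{"fn": "play_rows", "kwargs": {"steps": [[[0.02,0.006,0,0,0,0,0.0],[0.03,0.008,0,0,0,0,0.0],[0.03,0.008,0,0,0,0,0.0],[0.03,0.008,0,0,0,0,0.0],[0.03,0.008,0,0,0,0,0.0],[0,0,0,0,0,0.139,0.0],[0,0,0,0,0,0,0.0]]]}}

```text
time_s: 18.15
tool_pos: [0.4182, -0.3003, 0.2147]
tool_rot: [-179.9, -0.1, 179.4]
force: [0.6, -0.1, -1.4]
grip_width: 0.0198
grasp_force: 20.0
```

{"fn": "play_rows", "kwargs": {"steps": [[[-0.002,0.025,0,0,0,0,0.0],[-0.002,0.025,0,0,0,0,0.0],[-0.002,0.025,0,0,0,0,0.0],[-0.002,0.025,0,0,0,0,0.0],[-0.001,0.025,0,0,0,0,0.0],[-0.001,0.025,0,0,0,0,0.0],[0,0.025,0,0,0,0,0.0],[0,0.025,0,0,0,0,0.0],[0,0.025,0,0,0,0,0.0],[0,0.025,0,0,0,0,0.0],[0,0,0,0,0,0,0.0]]]}}

```text
time_s: 19.25
tool_pos: [0.4323, -0.0452, 0.215]
tool_rot: [180.0, 0.0, -179.8]
force: [0.3, -0.2, -0.7]
grip_width: 0.02
grasp_force: 20.0
```

{"fn": "play_rows", "kwargs": {"steps": [[[0.001,0.03,0,0,0,0,0.0],[0.001,0.03,0,0,0,0,0.0],[0.001,0.03,0,0,0,0,0.0],[0.001,0.03,0,0,0,0,0.0],[0.0074,0.033,0,0,0,0,0.0],[0.0074,0.033,0,0,0,0,0.0],[0.0074,0.033,0,0,0,0,0.0],[0.0074,0.033,0,0,0,0,0.0],[0.0074,0.033,0,0,0,0,0.0],[0.0074,0.033,0,0,0,0,0.0],[0.0074,0.033,0,0,0,0,0.0],[0.0074,0.033,0,0,0,0,0.0]]]}}

```text
time_s: 20.45
tool_pos: [0.3724, 0.3352, 0.215]
tool_rot: [180.0, 0.1, 179.6]
force: [-0.1, -0.4, 0.2]
grip_width: 0.0199
grasp_force: 20.0
```

Run:
```python
from h import *
from scipy.optimize import least_squares
o=get_obs();print(o["tool_pos"],o["tool_rot"],o["qpos"].round(1))
r=read_camera("wrist");a=cv2.resize(r["frame"][:,:,::-1],None,fx=1.5,fy=1.5)
P=np.array([(-65,-46,12),(65,-46,12),(65,46,12),(-65,46,12)])/1e3
p=Ro.from_euler('z',74,degrees=True).apply(P)+[.381,.337,0]
cv2.polylines(a,[((proj(r,p)+.5)*1.5).astype(np.int32)],True,(0,0,255))
cv2.imwrite("pics/w4.png",a);np.savez("w4.npz",K=r["intrinsics"],V=r["view"])
```

```text
[0.37235456 0.33523203 0.21504246] [1.79970473e+02 5.34308902e-02 1.79602616e+02] [ 28.9   9.  -78.6 102.6   9.1  75.7  37.8]
```

View pics/w4.png

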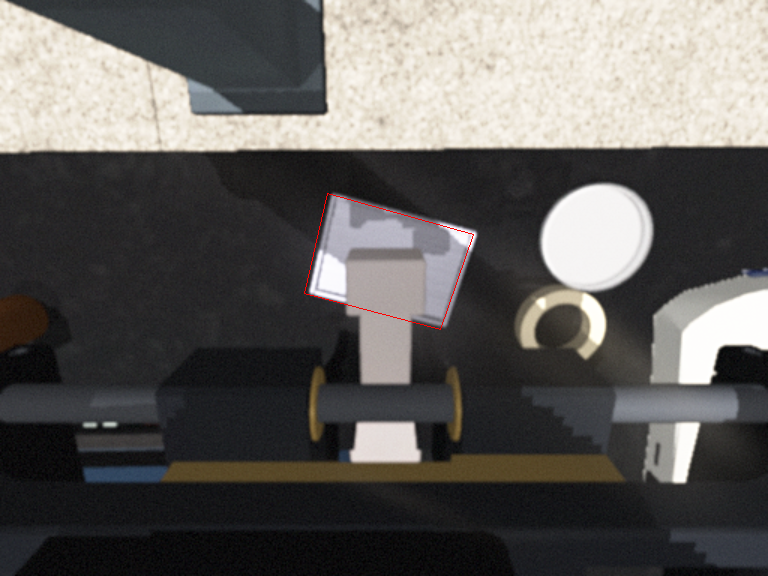

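The tray outline fits to about 3 mm: tray centre at px (391,262) of the enlarged frame, with the bar above it. Next, turn the bar lengthwise.

{"fn": "play_rows", "kwargs": {"steps": [[[0,0,0,0,0,-0.143,0.0],[0,0,0,0,0,-0.143,0.0],[0,0,0,0,0,-0.143,0.0],[0,0,0,0,0,-0.143,0.0],[0,0,0,0,0,-0.143,0.0],[0,0,0,0,0,-0.143,0.0],[0,0,0,0,0,-0.143,0.0],[0,0,0,0,0,-0.143,0.0],[0,0,0,0,0,-0.15,0.0],[0,0,0,0,0,0,0.0]]]}}

```text
time_s: 21.5
tool_pos: [0.3717, 0.3343, 0.2149]
tool_rot: [179.9, 0.0, -106.1]
force: [-0.5, -0.2, -0.7]
grip_width: 0.0198
grasp_force: 20.0
```

Run:
```python
from h import *
o=get_obs();print(o["tool_pos"],o["tool_rot"],o["qpos"].round(1),rel(o,[.3695,.339,.06],-106))
```

```text
[0.37169565 0.33426912 0.21487104] [ 1.79940575e+02  2.74462838e-02 -1.06148011e+02] [ 29.2   8.8 -78.7 102.7   8.8  75.7 112.3] (array([-0.0039,  0.0033,  0.1549]), array([ 0.001 ,  0.0005, -0.0026]))
```

{"fn": "play_rows", "kwargs": {"steps": [[[-0.004,0.003,0.025,0,0,0,0.0],[0,0,0.03,0,0,0,0.0],[0,0,0.03,0,0,0,0.0],[0,0,0.03,0,0,0,0.0],[0,0,0.03,0,0,0,0.0],[0,0,0.02,0,0,0,0.0],[0,0,0.015,0,0,0,0.0],[0,0,0.01,0,0,0,0.0],[0,0,0,0,0,0,0.0],[0,0,0,0,0,0,0.0]]]}}

```text
time_s: 22.5
tool_pos: [0.3701, 0.3395, 0.0257]
tool_rot: [-180.0, 0.0, -106.3]
force: [-0.2, -0.2, -0.8]
grip_width: 0.0198
grasp_force: 20.0
```

{"fn": "play_rows", "kwargs": {"steps": [[[0,0,0.003,0,0,0,0.0],[0,0,0.003,0,0,0,0.0],[0,0,0.002,0,0,0,0.0],[0,0,0.001,0,0,0,0.0],[0,0,0,0,0,0,0.0],[0,0,0,0,0,0,0.0]]]}}

```text
time_s: 23.1
tool_pos: [0.3696, 0.3389, 0.016]
tool_rot: [180.0, -0.0, -106.3]
force: [-0.1, -0.2, -0.7]
grip_width: 0.0199
grasp_force: 20.0
```

{"fn": "play_rows", "kwargs": {"steps": [[[0,0,0.0007,0,0,0,0.0],[0,0,0.0006,0,0,0,0.0],[0,0,0,0,0,0,0.0],[0,0,0,0,0,0,0.0]]]}}

```text
time_s: 23.5
tool_pos: [0.3697, 0.339, 0.015]
tool_rot: [-180.0, -0.0, -106.3]
force: [-1.7, -0.8, 4.4]
grip_width: 0.0199
grasp_force: 20.0
```

{"fn": "play_rows", "kwargs": {"steps": [[[0,0,0,0,0,0,0.035],[0,0,0,0,0,0,0.035],[0,0,0,0,0,0,0.035],[0,0,0,0,0,0,0.035],[0,0,-0.01,0,0,0,0.035],[0,0,-0.02,0,0,0,0.035],[0,0,-0.04,0,0,0,0.035],[0,0,-0.04,0,0,0,0.035],[0,0,-0.04,0,0,0,0.035],[0,0,0,0,0,0,0.035],[0,0,0,0,0,0,0.035]]]}}

```text
time_s: 24.6
tool_pos: [0.3703, 0.3391, 0.1657]
tool_rot: [-179.9, 0.0, -106.3]
force: [-1.1, -0.0, -0.2]
grip_width: 0.0351
grasp_force: 0.0
```

Run:
```python
from h import *
a=read_camera("scene")["frame"][:,:,::-1]
b=cv2.resize(a[140:240,230:400],(400,300));c=cv2.resize(a[240:352,80:230],(400,300))
cv2.imwrite("pics/end.png",np.hstack([c,b]))
```

```text
(no output)
```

View pics/end.png

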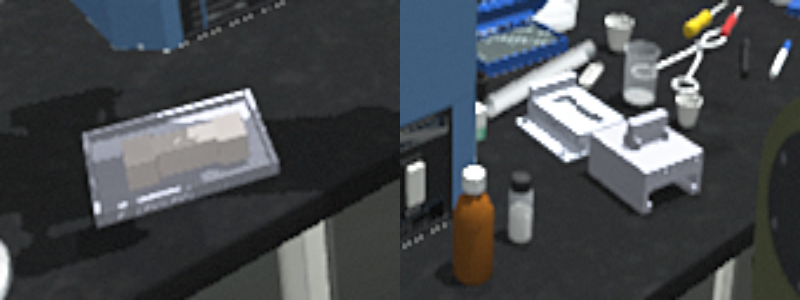

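The bar lies flat and lengthwise in the tray (left crop, px (185,150)). The lid stands upright, clear of the mould (right crop, px (645,160)), and the bystanders are standing as before.

```bash
python3 -c "
from cell import *
print(sign_off())"
```

```text
the job is handed in; nothing more can be done
None
```

The job is handed in, though the sign-off returned no verdict: the lid stands upright on the bench clear of the mould, the bar lies flat and lengthwise in the tray, and the beaker, bottle, vial and crucible look untouched in the last picture.

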